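Mark a sample panel in the hand press

TASK

Slide the plywood panel lying on the press's base plate square and flush into the corner of its fence, against both fence bars. Then press the black spring plunger head on top of the press all the way down to its stop, hold it there for about a second and let it spring back up, leaving the panel home in the corner. Do not work the plunger before the panel is home, and leave the other things on the table where they are.

Things in the scene. Friction and masses are not known exactly. Their poses are not given: they have to be found in the camera images.
- press: hand press fixed to the table: dark steel base plate 230 (x) x 200 (y) x 12 mm; origin: centre of its underside. Aluminium fence bars, 15 mm wide, 22 mm above the plate: inner faces at x = 100 and y = 85 mm; -x and -y sides open. Grey post 30 mm square, 150 mm high, at (125, 110) mm outside the corner; from it an arm 26 mm wide, 120 to 150 mm above the table, reaches to the plunger at (70, 55) mm.
- fence_corner (a point): inner corner of the two fence bars, on the base plate's top (12 mm above the table). Axes as the press: +x into the far bar, +y into the side bar.
- plunger_top (a point): centre of the top of the plunger's round black head (38 mm across, 17 mm high), on the plunger's axis, 30 mm inside both fence bars; about 197 mm above the table when up. It moves with the plunger. Below it a grey sleeve of radius 17 mm, 120 to 154 mm above the table, guides the plunger.
- plunger (a joint): plunger travel in m: 0 = up (sprung), 0.018 = down at its stop; needs about 4 N to start and 11 N at the stop. Its 22 mm foot then just meets the panel's top.
- panel: the loose plywood panel on the base plate, 120 (x) x 100 (y) x 18 mm, 0.15 kg, origin at the centre of its underside; x and y lie along its sides, within about 0.3 rad of the press's x and y at the start. Home, its centre is 60 mm from the far bar and 50 mm from the side bar.
- ink_jar: bystander: white plastic ink jar with black lid, 72 mm across, 85 mm high, near the side bar; origin under its centre
- spatula: bystander: ink spatula lying on the table on the press's open -y side, about 25 mm high; origin under its middle, x along its length
- beaker: bystander: clear plastic cup 90 mm across, 110 mm high, beyond the press; origin under its centre
- panel_stack: bystander: stack of three other plywood panels, 100 x 120 mm, 54 mm high, beyond the press; origin under its centre
- card_block: bystander: small block of cards, 55 x 55 x 30 mm high, on the robot's side of the press; origin under its centre
Not all that is in view belongs to the job. What is meant by the panel is not orange or red, and is the smaller of those in its own colour.

How it is judged:
By the outcome, as a careful person would: the job done as asked, in the order asked, and still so for the second after the job is handed in, with the robot touching nothing.
It also fails if it takes over 69 s, if anything falls off the work surface, if the arm or the gripper's body presses on something with over 40 N, if the wrist force passes 120 N, or if a joint passes its speed limit or range.

ROBOT

A 6-joint arm with a two-finger parallel gripper is mounted at the origin on the work surface. World frame = base frame: x ahead of the robot, y to its left, z up, the work surface at z = 0. Lengths are in m, angles in degrees, forces in N, time in s.
With the tool pointing down it reaches from about 0.275 to 0.725 m from the base axis. Payload 15.9 kg.
Tool frame: the origin (TCP) lies at the very end of the fingers, on their centre line; the grasp point (between the pads) lies hold_point_z behind it (hold_point_z is the distance from the TCP to the grasp point, in m); z points along the fingers, y is the line along which they close (so a half turn about z gives the same grasp; the last joint's range is limited). The gripper opens to 85 mm and grips with 20 to 120 N. Pads are 22 mm wide; open, the fingers measure 114 mm over their backs; the gripper's body (76 mm by 85 mm) begins 54 mm behind the grasp point. The pads swing forward as they close: fully open they stand 13 mm farther back than shut.
Start: joints at [70.646, 12.198, -1.971, 75.831, 0, 90], TCP at [0.166, 0.472, 0.202] pointing down, gripper open.
Joint ranges: [-170.91, 170.91], [-42.67, 98.43], [-65.05, 77.54], [-120.47, 116.71], [-90, 82.35], [-180, 180]. Speed limits (degrees/s): [108.29, 108.29, 136.94, 147.25, 180, 180].

INTERFACE

Orientations are given as a 3x3 rotation matrix whose columns are the frame's x, y, z axes.
In Python, from workcell import state, capture, hand_in, hold_point_z gives the robot as it stands. The module is installed in compiled form; this text tells all that it offers.
- The arm moves only by the tool servo_tool, never from a script. Its argument "moves" is one flat list of numbers, 4 for each row, row after row: the shift along the world's x, y, z as a fraction of full scale, then the turn about the world's z as a fraction of full scale. In form: [dx, dy, dz, spin, dx, dy, dz, spin, ...]. A call has exactly 5 rows; each row is the pose to reach, as a shift and turn from the pose commanded when the call began; what a row does not reach only later rows make up. Full scale, the value 1, is 250 mm for a shift and 90 degrees for a turn. A row lasts 1/8 s, in which the tool goes at most 62.5 mm and 10.7 degrees, less where a joint would pass 70% of its speed; a pose out of reach is approached as far as the arm can. A call with a number of a shift or a turn outside -1 to 1 is refused whole. A call with a gripper value outside its range is refused whole. "fingers" is the closure, from -1 (fully open) to 1 (shut), set as the call begins (left out, the last holds). The fingers move at their own pace and stop on an object; the grip force is fixed at half the most. Time passes only in rows, so rows that repeat a pose let the fingers close, or fill a call up. It gives the time, the measured TCP pose, the force, the opening and the grip force at its end, in the units of the state.
- state(): the state, without advancing time (a new reading comes with each control period).
- capture(name): name is "scene" or "side" or "wrist"; returns a dict with "pixels" (384x512x3 uint8, red, green, blue), "K" (3x3 intrinsics, pixels), "R" (3x3) and "t" (3): a world point X has camera coordinates R X + t. Camera axes: x right, y down, z forward; pixel columns grow to the right and rows downward; lengths in m; the calibration is good to about 2 mm. A picture is of the moment at which its call begins. There is no depth.
- hand_in(): hands the job in; it is judged then, once.
The state is a dict: "time_s": time; "joints": joint angles; "qvel": joint speeds; "joint_torque": joint torques, N m; "position": TCP position; "eef_rot": TCP orientation; "ft_force": force on the tool from outside, world axes, zero at the start; "wrist_torque": the same for the moment, N m; "grip_width": finger opening in m; "finger_force": force on a finger pad.
Only numpy, scipy, OpenCV 4.12 (cv2) and the standard library are available. Lean on these libraries where they do the work, as an engineer would, in place of code of your own. Each camera call takes 0.05 s, during which the arm holds its last target. There are 200 camera calls.

## Working session

There is one attempt and no reset: what is moved stays moved. The work goes in short steps, Python scripts to look and compute and a tool call to move; the robot and the scene stay as the last step left them, time stands still between calls to the robot, and variables do not carry over. Pictures are saved under pics/ and viewed, at most 10 in all, crops included, and the job is handed in when it is done.

Besides the shell and the picture viewer there is one more tool, called after "Emit:" as name(argument=value, ...) on one line, values as JSON. servo_tool: Moves the arm, as the interface text tells. Its arguments: {"type":"object","properties":{"moves":{"type":"array","items":{"type":"number"}},"fingers":{"type":"number"}},"required":["moves"]}

```bash
mkdir -p pics
python3 - <<'E'
from workcell import *
import cv2,pickle
d={}
for n in("scene","side","wrist"):
    c=capture(n);d[n]=c;cv2.imwrite(f"pics/{n}0.png",c["pixels"][:,:,::-1])
    print(n,c["K"].round(1).tolist(),c["R"].round(3).tolist(),c["t"].round(3).tolist())
pickle.dump(d,open("c0.pkl","wb"))
s=state();print(s["position"],s["eef_rot"],s["ft_force"],s["grip_width"],s["time_s"],hold_point_z)
E
```

```text
scene [[379.2, 0.0, 256.2], [0.0, 379.2, 184.7], [0.0, 0.0, 1.0]] [[-0.827, 0.561, 0.016], [0.432, 0.656, -0.619], [-0.358, -0.505, -0.785]] [0.436, -0.167, 1.131]
side [[387.4, 0.0, 259.9], [0.0, 387.4, 184.5], [0.0, 0.0, 1.0]] [[-0.989, -0.15, -0.016], [-0.079, 0.604, -0.793], [0.128, -0.783, -0.609]] [0.587, 0.12, 1.01]
wrist [[274.3, 0.0, 254.6], [0.0, 274.3, 197.7], [0.0, 0.0, 1.0]] [[0.332, 0.943, -0.001], [0.9, -0.316, 0.299], [0.282, -0.1, -0.954]] [-0.499, -0.039, 0.379]
[0.16562032 0.47149142 0.20173124] [[-9.43480678e-01  3.31427419e-01 -2.75725285e-04]
 [ 3.31427533e-01  9.43480364e-01 -7.70095689e-04]
 [ 4.91056611e-06 -8.17953354e-04 -9.99999665e-01]] [-0.19355177 -0.87395856  1.74138847] 0.08516069557120406 0.15 0.0187
```

View pics/scene0.png

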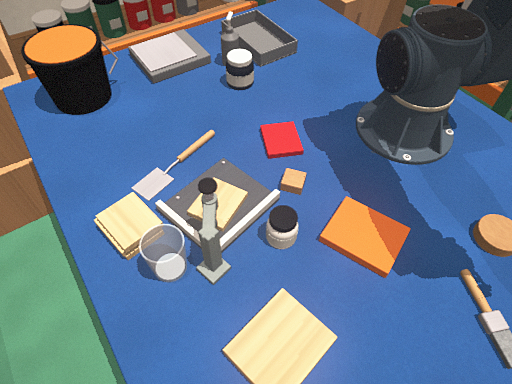

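View pics/side0.png

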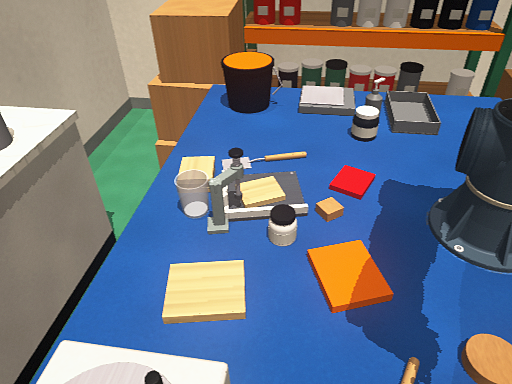

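Scene: press around (215,200), panel on its plate near (222,200), plunger head at (207,186), jar at (283,225), beaker at (165,250), stack at (130,222), card block at (293,181). I'll enlarge it for measuring.

Run:
```python
import cv2
a=cv2.imread("pics/scene0.png")[145:295,145:305];b=cv2.imread("pics/side0.png")[140:250,165:325]
cv2.imwrite("pics/cropA.png",cv2.resize(a,None,fx=4,fy=4,interpolation=cv2.INTER_CUBIC))
cv2.imwrite("pics/cropB.png",cv2.resize(b,None,fx=5,fy=5,interpolation=cv2.INTER_CUBIC))
```

```text
(no output)
```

View pics/cropA.png

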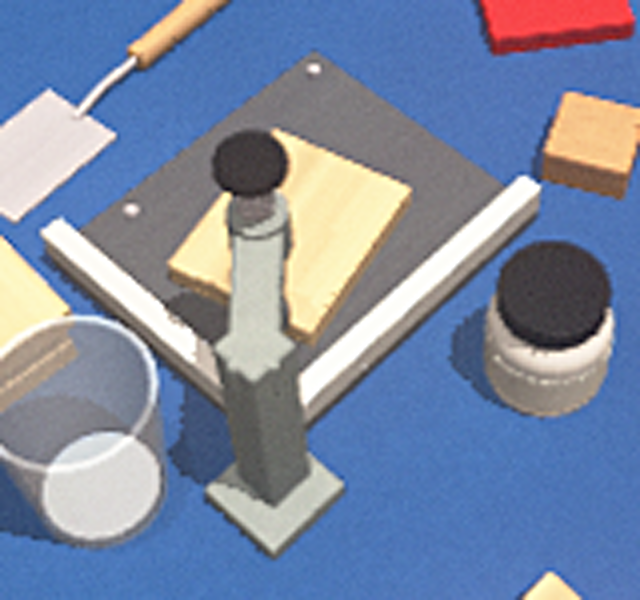

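View pics/cropB.png

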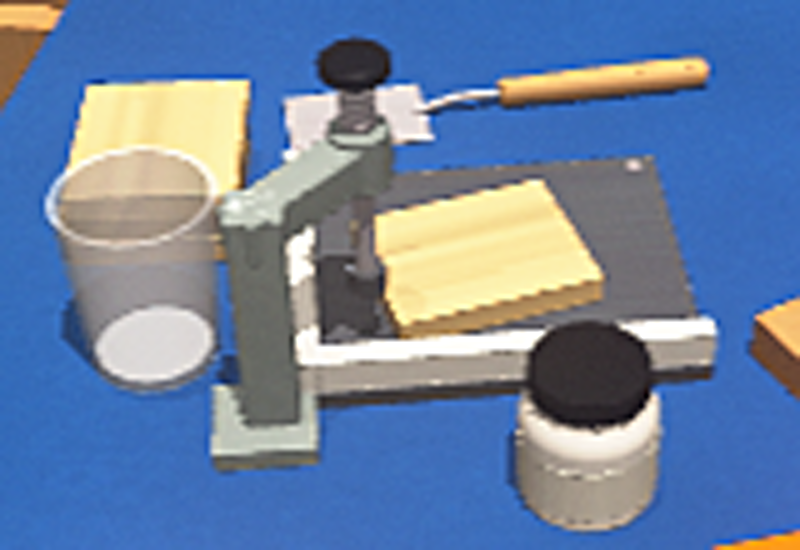

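Crops: panel top corners in cropA about (280,130), (411,188), (308,332), (169,266); in cropB (545,180), (603,270), (400,327). Plate corner, bar ends and head are clear too. Fitting poses with both views.

```bash
cat > h.py <<'E'
import numpy as np,pickle
from scipy.optimize import least_squares
def proj(c,X):
    p=(c["R"]@np.asarray(X,float).T).T+c["t"]; p=p@c["K"].T; return p[:,:2]/p[:,2:]
def A(u,v): return (145+(u+.5)/4-.5,145+(v+.5)/4-.5)
def B(u,v): return (165+(u+.5)/5-.5,140+(v+.5)/5-.5)
def world(q,L):
    L=np.asarray(L,float)/1000;c,s=np.cos(q[2]),np.sin(q[2])
    return np.c_[q[0]+c*L[:,0]-s*L[:,1],q[1]+s*L[:,0]+c*L[:,1],L[:,2]]
def fit(obs,x0):
    # obs: list of (cam,local mm,pixel)
    def r(q): return np.concatenate([(proj(c,world(q,[l]))[0]-p) for c,l,p in obs])
    s=least_squares(r,x0,loss="soft_l1"); return s.x,r(s.x).reshape(-1,2)
def ray(c,p,z):
    d=c["R"].T@np.linalg.solve(c["K"],[p[0],p[1],1]);o=-c["R"].T@c["t"];return o+d*(z-o[2])/d[2]
E
python3 - <<'E'
from h import *
d=pickle.load(open("c0.pkl","rb"));S,D=d["scene"],d["side"]
np.set_printoptions(precision=4,suppress=True)
x0=np.r_[ray(S,A(300,240),.012)[:2],0]
o=[(S,(-115,-100,12),A(317,53)),(S,(115,-100,34),A(42,231)),(S,(100,-100,34),A(62,218)),(S,(-115,85,34),A(526,175)),(S,(-115,100,34),A(541,186)),
(S,(70,55,197),A(250,156)),(D,(70,55,197),B(354,54)),(D,(-115,-100,12),B(652,157)),(D,(-115,100,34),B(715,338)),(D,(-115,85,34),B(714,319))]
q,r=fit(o,x0);print("press",q,np.degrees(q[2]));print(r)
x0=np.r_[ray(S,A(290,230),.030)[:2],q[2]+.0]
best=None
for y in(-.25,0,.25):
  o=[(S,(-60,-50,30),A(280,130)),(S,(-60,50,30),A(411,188)),(S,(60,50,30),A(308,330)),(S,(60,-50,30),A(169,267)),
  (D,(-60,-50,30),B(545,180)),(D,(-60,50,30),B(603,270)),(D,(60,50,30),B(400,324))]
  x0[2]=q[2]+y;p,r2=fit(o,x0);print("panel",p,np.degrees(p[2]-q[2]))
print(r2)
c,s=np.cos(q[2]),np.sin(q[2]);R=np.array([[c,-s],[s,c]])
print("panel in press mm",R.T@(p[:2]-q[:2])*1000)
print("card",ray(S,A(590,115),.03),"jar",ray(S,A(553,292),.085),"stack",ray(S,A(0,300),.054),"beaker",ray(S,A(100,490),.003))
print("spat",ray(S,A(60,150),.0),ray(S,A(200,15),.02),ray(S,(212,134),.02))
print(world(q,[[70,55,197],[100,85,12]]))
E
```

```text
press [ 0.5963 -0.0617  0.2407] 13.788265015183269
[[-0.4503 -1.1536]
 [-0.3369  0.1015]
 [-0.3991 -0.3629]
 [-0.4565 -0.13  ]
 [ 0.4336  0.387 ]
 [ 0.2505  0.2756]
 [-0.022   0.9395]
 [ 0.625   0.0059]
 [ 0.4895  0.0985]
 [-0.3505  0.3047]]
panel [ 0.6025 -0.0558  0.4736] 13.344245118286077
panel [ 0.6025 -0.0558  0.4736] 13.344246811972468
panel [ 0.6025 -0.0558  0.4736] 13.344247112949452
[[-1.0274 -0.8954]
 [ 0.3457 -0.055 ]
 [ 0.4106  0.6071]
 [-0.6417 -1.2529]
 [-0.3488  0.1885]
 [ 0.2724  1.9742]
 [ 0.0051  0.473 ]]
panel in press mm [7.4117 4.2535]
card [ 0.3984 -0.0248  0.03  ] jar [0.5245 0.0981 0.085 ] stack [ 0.7738 -0.0851  0.054 ] beaker [0.7747 0.0244 0.003 ]
spat [ 0.6888 -0.2104  0.    ] [ 0.5619 -0.2495  0.02  ] [ 0.4939 -0.2722  0.02  ]
[[0.6512 0.0084 0.197 ]
 [0.6732 0.0447 0.012 ]]
```

```bash
cat > g.py <<'E'
import sys
from h import *
from workcell import state
Q=np.array([.5963,-.0617,.2407])
def go(x,y,z,yaw=None):
    "press-frame target in mm -> fractions"
    s=state();w=world(Q,[[x,y,z]])[0];t=(w-s["position"])/.25
    a=np.degrees(np.arctan2(s["eef_rot"][1,0],s["eef_rot"][0,0]))
    return np.round(t,3).tolist(),None if yaw is None else round(float(((np.degrees(Q[2])+yaw-a+180)%360-180)/90),3)
def where():
    s=state();c,n=np.cos(Q[2]),np.sin(Q[2]);d=s["position"][:2]-Q[:2];f=s["ft_force"]
    print("press mm",np.round([c*d[0]+n*d[1],-n*d[0]+c*d[1],s["position"][2]],4)*1000,"F",np.round([c*f[0]+n*f[1],-n*f[0]+c*f[1],f[2]],1),"t",s["time_s"])
E
python3 -c "
from g import *
print(go(-92,4,17,180))"
```

```text
([1.362, -2.205, -0.739], 0.368)
```

Emit:
servo_tool(moves=[0.13, -0.2, 0, 0.08, 0.26, -0.4, 0, 0.16, 0.39, -0.6, 0, 0.24, 0.52, -0.8, 0, 0.32, 0.63, -1, 0, 0.368], fingers=-0.3)

```text
time_s: 0.78
position: [0.3239, 0.22, 0.2021]
eef_rot: [[-0.97, -0.241, 0.0], [-0.241, 0.97, 0.0], [-0.0, 0.0, -1.0]]
ft_force: [1.0, 0.6, 0.4]
grip_width: 0.0556
finger_force: 0.0
```

```bash
python3 -c "
from g import *
where();print(go(-92,4,17,180),state()['grip_width'])"
```

```text
press mm [-197.4  338.5  202.1] F [1.1 0.3 0.4] t 0.775
([0.728, -1.199, -0.74], -0.002) 0.05564228308129826
```

Emit:
servo_tool(moves=[0.14, -0.2, 0, 0, 0.28, -0.4, 0, 0, 0.42, -0.6, 0, 0, 0.56, -0.8, 0, 0, 0.72, -1, 0, 0])

```text
time_s: 1.4
position: [0.503, -0.0291, 0.2021]
eef_rot: [[-0.971, -0.238, 0.0], [-0.238, 0.971, 0.0], [-0.0, 0.0, -1.0]]
ft_force: [1.3, 1.0, 0.5]
grip_width: 0.0553
finger_force: 0.0
```

Emit:
servo_tool(moves=[0.008, -0.199, -0.1, 0, 0.008, -0.199, -0.3, 0, 0.008, -0.199, -0.48, 0, 0.008, -0.199, -0.62, 0, 0.008, -0.199, -0.68, 0])

```text
time_s: 2.02
position: [0.503, -0.0766, 0.0304]
eef_rot: [[-0.971, -0.238, -0.003], [-0.238, 0.971, 0.0], [0.003, 0.001, -1.0]]
ft_force: [-0.1, -0.0, 0.1]
grip_width: 0.0553
finger_force: 0.0
```

```bash
python3 -c "
from g import *
where();print(go(-92,4,17,180))
from workcell import capture
import cv2
c=capture('scene')['pixels'][110:290,140:330,::-1];cv2.imwrite('pics/a1.png',cv2.resize(c,None,fx=3,fy=3))"
```

```text
press mm [-94.2   7.7  30.4] F [-0.2  0.   0.1] t 2.025
([0.012, -0.012, -0.053], 0.0)
```

View pics/a1.png

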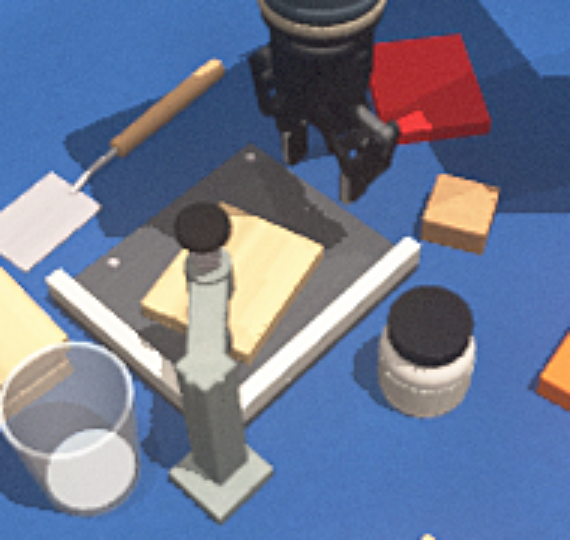

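The fingers, at (290,160) and (350,195), stand behind the panel's robot side. Next I lower them and push along the press's +x.

Emit:
servo_tool(moves=[0.01, -0.012, -0.052, 0, 0.01, -0.012, -0.052, 0, 0.05, -0.002, -0.052, 0, 0.09, 0.008, -0.052, 0, 0.13, 0.018, -0.052, 0])

```text
time_s: 2.7
position: [0.5379, -0.0721, 0.0195]
eef_rot: [[-0.971, -0.238, 0.001], [-0.238, 0.971, -0.0], [-0.001, -0.0, -1.0]]
ft_force: [-0.3, 0.3, -0.4]
grip_width: 0.0556
finger_force: 0.0
```

```bash
python3 -c "
from g import *
where();print(go(-41,4,17))"
```

```text
press mm [-59.1   3.8  19.5] F [-0.2  0.4 -0.4] t 2.7
([0.07, 0.018, -0.01], None)
```

Emit:
servo_tool(moves=[0.014, 0.003, 0, 0, 0.028, 0.007, 0, 0, 0.042, 0.01, 0, 0, 0.056, 0.014, 0, 0, 0.056, 0.014, 0, 0])

```text
time_s: 3.32
position: [0.5509, -0.0688, 0.0191]
eef_rot: [[-0.971, -0.238, 0.0], [-0.238, 0.971, -0.0], [-0.0, -0.0, -1.0]]
ft_force: [0.5, -0.1, -0.4]
grip_width: 0.0556
finger_force: 0.0
```

```bash
python3 -c "
from g import *
where();print(go(-31,4,18))"
```

```text
press mm [-45.8   3.9  19.1] F [ 0.4 -0.2 -0.4] t 3.325
([0.057, 0.014, -0.004], None)
```

Emit:
servo_tool(moves=[0.01, 0.0025, 0, 0, 0.02, 0.005, 0, 0, 0.03, 0.0075, 0, 0, 0.04, 0.01, 0, 0, 0.04, 0.01, 0, 0])

```text
time_s: 3.95
position: [0.5609, -0.0663, 0.0191]
eef_rot: [[-0.971, -0.238, 0.0], [-0.238, 0.971, -0.0], [-0.0, -0.0, -1.0]]
ft_force: [0.4, -0.5, -0.1]
grip_width: 0.0556
finger_force: 0.0
```

```bash
python3 -c "
from g import *
where()
from workcell import capture
import cv2
a=capture('scene')['pixels'][150:260,150:290,::-1];b=capture('side')['pixels'][140:230,190:320,::-1]
a=cv2.resize(a,(560,440)) if 0 else cv2.resize(a,(390,306));b=cv2.resize(b,(390,270));b=cv2.copyMakeBorder(b,0,36,0,0,0)
cv2.imwrite('pics/a2.png',cv2.hconcat([a,b]))"
```

```text
press mm [-35.4   4.   19.1] F [ 0.2 -0.6 -0.1] t 3.95
```

View pics/a2.png

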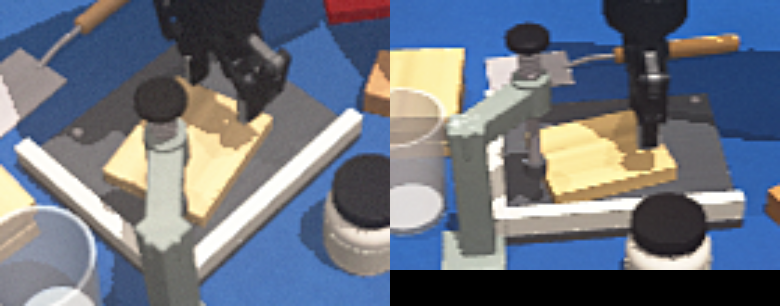

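The panel has not moved: the right-hand corner is still at scene pixel (247.6,192). The part-open fingers swing back far enough to pass over it. I'll back off and go lower.

Emit:
servo_tool(moves=[0, 0, 0.02, 0, -0.05, -0.0125, 0.02, 0, -0.1, -0.025, 0.02, 0, -0.15, -0.037, 0.02, 0, -0.182, -0.045, 0.02, 0])

```text
time_s: 4.68
position: [0.5141, -0.0778, 0.0242]
eef_rot: [[-0.971, -0.238, -0.0], [-0.238, 0.971, 0.0], [0.0, 0.0, -1.0]]
ft_force: [0.5, 1.5, 0.4]
grip_width: 0.0555
finger_force: 0.0
```

Emit:
servo_tool(moves=[0, 0, -0.02, 0, 0, 0, -0.03, 0, 0, 0, -0.04, 0, 0, 0, -0.05, 0, 0, 0, -0.05, 0])

```text
time_s: 5.3
position: [0.5152, -0.0775, 0.0113]
eef_rot: [[-0.971, -0.238, -0.0], [-0.238, 0.971, 0.0], [0.0, 0.0, -1.0]]
ft_force: [-1.3, 0.1, -0.2]
grip_width: 0.0552
finger_force: 0.0
```

```bash
python3 -c "
from g import *
where()"
```

```text
press mm [-82.6   4.   11.3] F [-1.3  0.4 -0.2] t 5.3
```

Emit:
servo_tool(moves=[0, 0, -0.008, 0, 0, 0, -0.016, 0, 0, 0, -0.016, 0, 0.03, 0.007, -0.016, 0, 0.06, 0.015, -0.016, 0])

```text
time_s: 5.92
position: [0.531, -0.0737, 0.0077]
eef_rot: [[-0.971, -0.238, 0.0], [-0.238, 0.971, -0.0], [-0.0, -0.0, -1.0]]
ft_force: [-0.2, 0.4, 0.0]
grip_width: 0.0554
finger_force: 0.0
```

Emit:
servo_tool(moves=[0.014, 0.003, 0, 0, 0.028, 0.007, 0, 0, 0.042, 0.01, 0, 0, 0.056, 0.014, 0, 0, 0.07, 0.017, 0, 0])

```text
time_s: 6.55
position: [0.5479, -0.0695, 0.0076]
eef_rot: [[-0.971, -0.238, -0.0], [-0.238, 0.971, 0.0], [-0.0, 0.0, -1.0]]
ft_force: [-0.4, 0.4, -0.2]
grip_width: 0.0553
finger_force: 0.0
```

```bash
python3 -c "
from g import *
where()
from workcell import capture
import cv2
a=capture('scene')['pixels'][150:260,150:290,::-1];b=capture('side')['pixels'][140:230,190:320,::-1]
a=cv2.resize(a,(390,306));b=cv2.resize(b,(390,270));b=cv2.copyMakeBorder(b,0,36,0,0,0)
cv2.imwrite('pics/a3.png',cv2.hconcat([a,b]))"
```

```text
press mm [-48.8   3.9   7.6] F [-0.3  0.5 -0.2] t 6.55
```

View pics/a3.png

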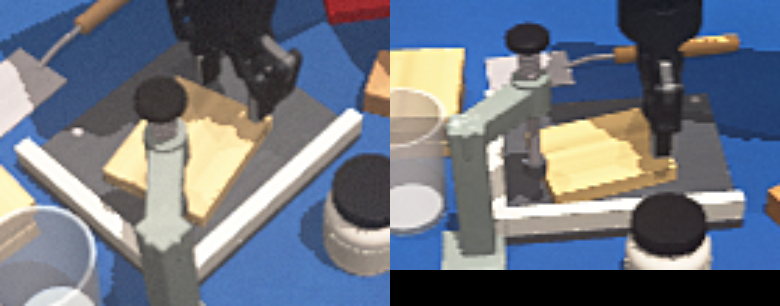

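```bash
python3 -c "
from g import *
d=pickle.load(open('c0.pkl','rb'));S,D=d['scene'],d['side']
sc=lambda u,v:(150+u/2.786,150+v/2.782); sd=lambda u,v:(190+(u-390)/3,140+v/3)
c,n=np.cos(Q[2]),np.sin(Q[2])
def P(w): e=w[:2]-Q[:2]; return np.round([c*e[0]+n*e[1],-n*e[0]+c*e[1],w[2]],4)*1000
for z in(.012,.02,.03,.04): print(z,'tip scene',P(ray(S,sc(257,118),z)),'side',P(ray(D,sd(662,153),z)),'corner',P(ray(S,sc(272,118),z)),P(ray(D,sd(677,170),z)))
"
```

```text
0.012 tip scene [-61.1  21.4  12. ] side [-55.1  -5.3  12. ] corner [-70.4  31.4  12. ] [-65.9  22.2  12. ]
0.02 tip scene [-56.8  25.7  20. ] side [-53.6   4.6  20. ] corner [-65.9  35.5  20. ] [-64.3  31.9  20. ]
0.03 tip scene [-51.4  30.9  30. ] side [-51.8  17.1  30. ] corner [-60.4  40.7  30. ] [-62.3  43.9  30. ]
0.04 tip scene [-46.   36.2  40. ] side [-50.   29.6  40. ] corner [-54.9  45.9  40. ] [-60.3  56.   40. ]
```

The two views agree on a tip height of about 35–40 mm, so the tips are still above the panel. I'll use shut fingers, where the TCP is the true end.

Emit:
servo_tool(moves=[0, 0, 0.06, 0, -0.04, -0.01, 0.12, 0, -0.09, -0.022, 0.12, 0, -0.14, -0.035, 0.12, 0, -0.16, -0.039, 0.12, 0], fingers=1)

```text
time_s: 7.28
position: [0.5063, -0.0796, 0.0374]
eef_rot: [[-0.971, -0.237, -0.001], [-0.237, 0.971, 0.0], [0.001, 0.0, -1.0]]
ft_force: [1.0, 1.2, -0.3]
grip_width: -0.0001
finger_force: 0.0
```

```bash
python3 -c "
from g import *
where();print(go(-87,15,19),state()['grip_width'])"
```

```text
press mm [-91.6   4.1  37.4] F [ 1.3  0.9 -0.3] t 7.275
([0.008, 0.047, -0.074], None) -5.50062267371672e-05
```

Emit:
servo_tool(moves=[0.01, 0.047, -0.03, 0, 0.01, 0.047, -0.06, 0, 0.01, 0.047, -0.076, 0, 0.01, 0.047, -0.08, 0, 0.01, 0.047, -0.08, 0])

```text
time_s: 7.9
position: [0.5103, -0.0676, 0.0176]
eef_rot: [[-0.971, -0.238, -0.0], [-0.238, 0.971, -0.0], [0.0, 0.0, -1.0]]
ft_force: [-0.1, 1.0, -0.1]
grip_width: 0.0004
finger_force: 0.0
```

Emit:
servo_tool(moves=[0.03, 0.007, 0, 0, 0.06, 0.015, 0, 0, 0.09, 0.022, 0, 0, 0.11, 0.027, 0, 0, 0.13, 0.032, 0, 0])

```text
time_s: 8.52
position: [0.5431, -0.0594, 0.0175]
eef_rot: [[-0.971, -0.238, -0.0], [-0.238, 0.971, 0.0], [0.0, 0.0, -1.0]]
ft_force: [-0.5, -0.4, 0.8]
grip_width: -0.0001
finger_force: 0.0
```

```bash
python3 -c "
from g import *
where()
from workcell import capture
import cv2
a=capture('scene')['pixels'][150:260,150:290,::-1];b=capture('side')['pixels'][140:230,190:320,::-1]
a=cv2.resize(a,(390,306));b=cv2.resize(b,(390,270));b=cv2.copyMakeBorder(b,0,36,0,0,0)
cv2.imwrite('pics/a4.png',cv2.hconcat([a,b]))"
```

```text
press mm [-51.2  14.9  17.5] F [-0.6 -0.3  0.8] t 8.525
```

View pics/a4.png

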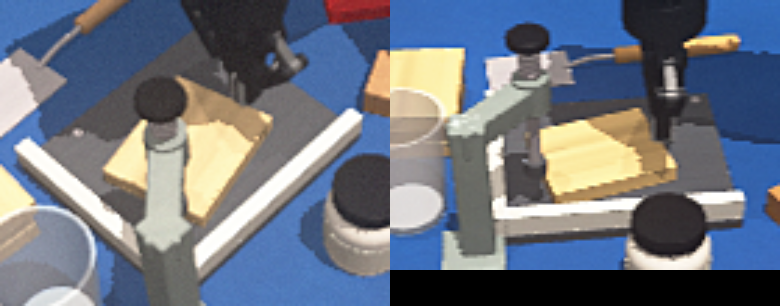

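The shut fingers, at scene (243,103), are right at the panel's edge and the panel hasn't moved yet. From here I'll track it numerically with a colour mask.

```bash
cat > m.py <<'E'
from g import *
from workcell import capture
import cv2
from scipy.optimize import minimize
HULL=[[sx*60,sy*50,z] for sx in(-1,1) for sy in(-1,1) for z in(12,30)]
def mask(im):
    h=cv2.cvtColor(im,cv2.COLOR_RGB2HSV);return ((h[...,0]>12)&(h[...,0]<32)&(h[...,1]>60)&(h[...,2]>60)).astype(np.uint8)
def measure(save=None):
    "panel pose in press frame by fitting its silhouette to the yellow masks, plate area only; yellow outside and bright non-yellow inside cost"
    V=[]
    for n in("scene","side"):
        c=capture(n);k=8;c2=dict(c);m=mask(c["pixels"])
        roi=np.zeros_like(m);pl=proj(c,world(Q,[[x,y,z] for x in(-115,100) for y in(-95,85) for z in(12,30)]))
        cv2.fillConvexPoly(roi,cv2.convexHull(pl.round().astype(np.int32)),1)
        m=m*roi; no,lab,st,_=cv2.connectedComponentsWithStats(m)
        m=np.isin(lab,[i for i in range(1,no) if st[i,4]>25]).astype(np.uint8)
        h=cv2.cvtColor(c["pixels"],cv2.COLOR_RGB2HSV)
        bg=((m==0)&(roi>0)).astype(np.uint8)
        V.append((c,m,bg))
        if save: cv2.imwrite(f"pics/m_{save}_{n}.png",m*255)
    def cost(p):
        q=np.r_[world(Q,[[p[0],p[1],0]])[0,:2],Q[2]+p[2]/50];e=0
        for c,m,bg in V:
            r=np.zeros(m.shape,np.uint8);pts=cv2.convexHull(proj(c,world(q,HULL)).astype(np.float32))
            cv2.fillConvexPoly(r,np.round(pts*16).astype(np.int32),1,cv2.LINE_8,4)
            e+=3*np.sum((m>0)&(r==0))+np.sum((bg>0)&(r>0))
        return e
    best=min((minimize(cost,[x,y,a*50],method="Nelder-Mead",options=dict(initial_simplex=np.array([[x,y,a*50],[x+8,y,a*50],[x,y+8,a*50],[x,y,a*50+5]]),xatol=.05,fatol=.5)) for x in(5,22,40) for y in(5,20,35) for a in(0,.12,.24)),key=lambda r:r.fun)
    print("panel xy mm",best.x[:2].round(1),"yaw deg",round(np.degrees(best.x[2]/50),2),"cost",best.fun)
E
python3 -c "
from m import *
measure('a')"
```

```text
panel xy mm [6.3 2.2] yaw deg 13.82 cost 948.0
```

Emit:
servo_tool(moves=[0.008, 0.002, 0, 0, 0.016, 0.004, 0, 0, 0.024, 0.006, 0, 0, 0.032, 0.008, 0, 0, 0.04, 0.01, 0, 0])

```text
time_s: 9.35
position: [0.5529, -0.057, 0.0176]
eef_rot: [[-0.971, -0.238, 0.0], [-0.238, 0.971, 0.0], [-0.0, 0.0, -1.0]]
ft_force: [-0.4, 0.6, 0.4]
grip_width: 0.0
finger_force: 0.0
```

```bash
python3 -c "
from m import *
where();measure('b');where()"
```

```text
press mm [-41.   14.9  17.6] F [-0.2  0.7  0.4] t 9.35
panel xy mm [7.1 3.1] yaw deg 13.83 cost 990.0
press mm [-41.   14.9  17.6] F [ 0.1  0.1 -0.3] t 9.45
```

```bash
python3 -c "
from m import *
im=[]
p=world(Q,[[-41,15,17.6]])
for n in('scene','side'):
    c=capture(n);u,v=proj(c,p)[0];print(n,u,v,proj(c,world(Q,[[-41,15,30.]]))[0]);x,y=int(u)-33,int(v)-35
    print(x,y);im.append(cv2.resize(c['pixels'][y:y+60,x:x+66,::-1],(396,360),interpolation=cv2.INTER_CUBIC))
w=capture('wrist')['pixels'][...,::-1];w=cv2.resize(w,(320,240));w=cv2.copyMakeBorder(w,0,0,0,472,0)
cv2.imwrite('pics/a5.png',cv2.vconcat([cv2.hconcat(im),w]))"
```

```text
scene 234.82493764603825 194.3821382834534 [234.68555213 191.37989837]
201 159
side 276.77455547186423 194.17944091697245 [276.82204783 190.80365744]
243 159
```

View pics/a5.png

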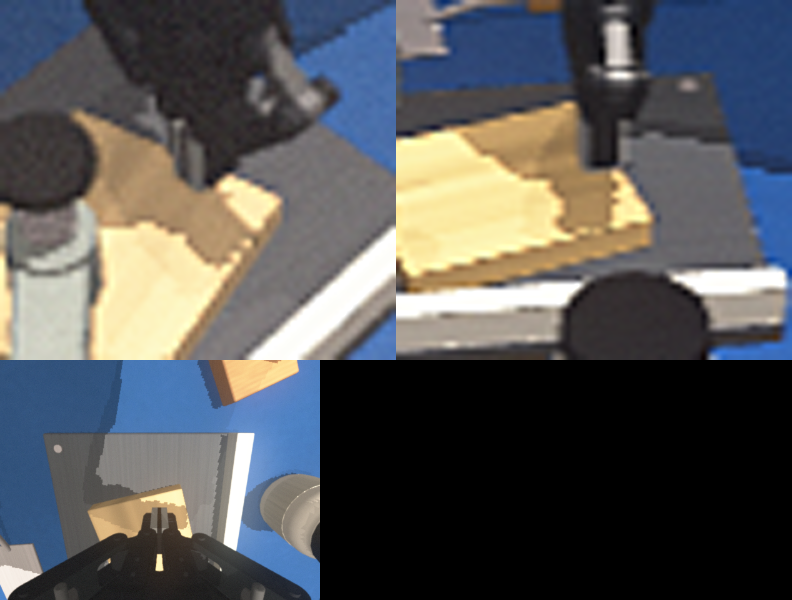

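The tip sits over the panel. It shows at scene (235.7,190.3) and side (277,186.5), about 20 mm higher than the reported TCP, so the true tip is about 20 mm above that value. I'll back off and feel for the plate.

Emit:
servo_tool(moves=[-0.04, -0.01, 0.01, 0, -0.08, -0.02, 0.01, 0, -0.12, -0.03, 0.01, 0, -0.165, -0.04, -0.01, 0, -0.165, -0.04, -0.04, 0])

```text
time_s: 10.22
position: [0.5107, -0.0673, 0.0073]
eef_rot: [[-0.971, -0.238, -0.0], [-0.238, 0.971, 0.0], [0.0, 0.0, -1.0]]
ft_force: [-0.2, 0.1, -1.2]
grip_width: -0.0003
finger_force: 0.0
```

Emit:
servo_tool(moves=[0, 0, -0.006, 0, 0, 0, -0.012, 0, 0, 0, -0.018, 0, 0, 0, -0.024, 0, 0, 0, -0.024, 0])

```text
time_s: 10.85
position: [0.5115, -0.067, 0.0015]
eef_rot: [[-0.971, -0.238, -0.0], [-0.238, 0.971, 0.0], [0.0, 0.0, -1.0]]
ft_force: [-0.4, -0.6, -0.1]
grip_width: 0.0001
finger_force: 0.0
```

```bash
python3 -c "
from m import *
where()
p=world(Q,[[-82,15,z] for z in (0,12,20,30)])
for n in('scene','side'):
    c=capture(n);q=proj(c,p);print(n,q.round(1).tolist());u,v=q[1].astype(int)
    print(c['pixels'][v-16:v+8,u-6:u+7:3].astype(int).sum(2))"
```

```text
press mm [-83.6  15.    1.5] F [-0.6 -0.5 -0.1] t 10.85
scene [[246.0, 189.1], [246.0, 186.3], [246.0, 184.3], [246.0, 181.9]]
[[122 154 125 138 140]
 [188 112 125 132 165]
 [197 115 114 135 158]
 [226 413 143 138 149]
 [218 304 142 134 135]
 [219 231 141 143 143]
 [199 228 173 141 134]
 [227 214 258 160 136]
 [202 225 286 130 131]
 [223 231 285 127 152]
 [240 224 281 140 183]
 [234 265 299 132 243]
 [228 256 274 134 336]
 [234 234 283 224 357]
 [235 217 304 365 342]
 [223 221 244 296 354]
 [225 215 239 232 353]
 [195 233 232 222 372]
 [329 210 228 230 302]
 [663 195 216 226 231]
 [679 672 189 226 233]
 [666 686 501 239 224]
 [661 677 675 232 239]
 [655 669 668 224 228]]
side [[290.7, 197.9], [290.8, 194.7], [290.9, 192.6], [291.0, 189.8]]
[[219 199 103  93 135]
 [211 165 108 103 135]
 [219 199  99 111 103]
 [216 216  98 110 107]
 [214 167  88 108  91]
 [208 169 131 117 345]
 [195 165 169 112 319]
 [192 170 178 100 366]
 [196 169 139 114 371]
 [192 205 144 102 326]
 [194 191 141 100 333]
 [181 184 124  88 350]
 [177 185 260 246 330]
 [144 188 215 282 308]
 [217 184 186 172 303]
 [549 190 189 169 316]
 [598 193 182 175 307]
 [673 182 192 171 318]
 [429 186 187 175 315]
 [438 189 192 180 312]
 [433 195 191 175 314]
 [372 171 187 163 304]
 [195 179 177 164 312]
 [316 242 331 326 309]]
```

Emit:
servo_tool(moves=[0, 0, -0.006, 0, 0, 0, -0.012, 0, 0, 0, -0.018, 0, 0, 0, -0.018, 0, 0, 0, -0.018, 0])

```text
time_s: 11.58
position: [0.5115, -0.0671, -0.0029]
eef_rot: [[-0.971, -0.238, -0.0], [-0.238, 0.971, -0.0], [0.0, -0.0, -1.0]]
ft_force: [-0.1, 0.1, -0.6]
grip_width: 0.0
finger_force: 0.0
```

Emit:
servo_tool(moves=[0, 0, -0.004, 0, 0, 0, -0.008, 0, 0, 0, -0.012, 0, 0, 0, -0.012, 0, 0, 0, -0.012, 0])

```text
time_s: 12.2
position: [0.5115, -0.0671, -0.0059]
eef_rot: [[-0.971, -0.238, 0.0], [-0.238, 0.971, 0.0], [-0.0, 0.0, -1.0]]
ft_force: [-0.2, -0.1, 0.4]
grip_width: -0.0002
finger_force: 0.0
```

Emit:
servo_tool(moves=[0.03, 0.007, 0, 0, 0.06, 0.015, 0, 0, 0.09, 0.022, 0, 0, 0.11, 0.027, 0, 0, 0.13, 0.032, 0, 0])

```text
time_s: 12.82
position: [0.5443, -0.0589, -0.006]
eef_rot: [[-0.971, -0.238, -0.0], [-0.238, 0.971, 0.0], [0.0, 0.0, -1.0]]
ft_force: [-0.4, 0.5, -0.8]
grip_width: -0.0003
finger_force: 0.4
```

Emit:
servo_tool(moves=[0.008, 0.002, 0, 0, 0.016, 0.004, 0, 0, 0.024, 0.006, 0, 0, 0.032, 0.008, 0, 0, 0.032, 0.008, 0, 0])

```text
time_s: 13.45
position: [0.5517, -0.057, -0.006]
eef_rot: [[-0.971, -0.238, -0.001], [-0.238, 0.971, 0.0], [0.001, 0.0, -1.0]]
ft_force: [-1.7, -0.1, 0.6]
grip_width: -0.0001
finger_force: 1.0
```

```bash
python3 -c "
from m import *
where();measure('c')"
```

```text
press mm [-42.2  15.2  -6. ] F [-1.7  0.3  0.6] t 13.45
panel xy mm [33.6 -2.1] yaw deg 9.58 cost 1178.0
```

The panel now moves. Its leading corner meets the far bar, so I'll carry on gently.

Emit:
servo_tool(moves=[0.006, 0.0015, 0, 0, 0.012, 0.003, 0, 0, 0.018, 0.0045, 0, 0, 0.024, 0.006, 0, 0, 0.028, 0.007, 0, 0])

```text
time_s: 14.18
position: [0.5534, -0.0554, -0.0071]
eef_rot: [[-0.971, -0.238, -0.01], [-0.238, 0.971, -0.0], [0.009, 0.002, -1.0]]
ft_force: [-36.5, -2.5, 21.5]
grip_width: 0.0002
finger_force: 17.1
```

Emit:
servo_tool(moves=[0.003, 0.001, 0, 0, 0.006, 0.0015, 0, 0, 0.009, 0.002, 0, 0, 0.012, 0.003, 0, 0, 0.012, 0.003, 0, 0])

```text
time_s: 14.8
position: [0.5542, -0.0544, -0.0078]
eef_rot: [[-0.971, -0.238, -0.013], [-0.238, 0.971, 0.0], [0.013, 0.003, -1.0]]
ft_force: [-42.3, 1.0, 19.6]
grip_width: -0.0002
finger_force: 19.9
```

```bash
python3 -c "
from m import *
where();measure('d')"
```

```text
press mm [-39.1  17.1  -7.8] F [-40.9  11.   19.6] t 14.8
panel xy mm [34.3 -0.4] yaw deg 6.55 cost 1170.0
```

The force rose to 42 N with the yaw still about 6.5°, so the panel is wedged between the pusher at y=15 and its leading corner. I'll release and push the −y face near its −x end, which turns it the right way.

Emit:
servo_tool(moves=[-0.03, -0.007, 0, 0, -0.06, -0.015, 0, 0, -0.08, -0.02, 0.1, 0, -0.08, -0.02, 0.2, 0, -0.08, -0.02, 0.28, 0])

```text
time_s: 15.52
position: [0.5427, -0.0598, 0.0655]
eef_rot: [[-0.971, -0.238, 0.002], [-0.238, 0.971, -0.0], [-0.002, -0.001, -1.0]]
ft_force: [1.0, -0.3, -1.0]
grip_width: -0.0001
finger_force: 0.0
```

```bash
python3 -c "
from m import *
where();measure('e');print(go(5,-95,60))"
```

```text
press mm [-51.6  14.6  65.5] F [ 0.9 -0.5 -1. ] t 15.525
panel xy mm [32.8 -0.7] yaw deg 7.12 cost 1195.0
([0.32, -0.372, -0.026], None)
```

Emit:
servo_tool(moves=[0.08, -0.093, 0, 0, 0.16, -0.186, 0, 0, 0.24, -0.28, 0, 0, 0.32, -0.372, 0, 0, 0.32, -0.372, -0.06, 0])

```text
time_s: 16.25
position: [0.6236, -0.1543, 0.0486]
eef_rot: [[-0.972, -0.236, 0.002], [-0.236, 0.972, -0.001], [-0.002, -0.001, -1.0]]
ft_force: [-0.8, 0.5, -0.2]
grip_width: -0.0002
finger_force: 0.0
```

```bash
python3 -c "
from m import *
where();measure('f');print(go(5,-95,-6))"
```

```text
press mm [  4.5 -96.4  48.6] F [-0.6  0.7 -0.2] t 16.25
panel xy mm [34.1 -0.6] yaw deg 6.27 cost 1142.0
([0.013, -0.002, -0.21], None)
```

Emit:
servo_tool(moves=[0, 0, -0.07, 0, 0, 0, -0.14, 0, 0, 0, -0.18, 0, 0, 0, -0.196, 0, 0, 0, -0.196, 0])

```text
time_s: 16.98
position: [0.622, -0.1524, 0.0003]
eef_rot: [[-0.971, -0.238, 0.0], [-0.238, 0.971, -0.0], [-0.0, -0.0, -1.0]]
ft_force: [1.1, 0.4, -0.2]
grip_width: -0.0002
finger_force: 0.0
```

Emit:
servo_tool(moves=[-0.007, 0.028, 0, 0, -0.014, 0.056, 0, 0, -0.021, 0.084, 0, 0, -0.028, 0.112, 0, 0, -0.035, 0.14, 0, 0])

```text
time_s: 17.6
position: [0.6131, -0.1171, 0.0002]
eef_rot: [[-0.971, -0.238, 0.0], [-0.238, 0.971, -0.0], [-0.0, -0.0, -1.0]]
ft_force: [-0.0, 0.7, 0.9]
grip_width: -0.0
finger_force: 0.3
```

```bash
python3 -c "
from m import *
where();measure('g')"
```

```text
press mm [  3.2 -57.8   0.2] F [0.2 0.7 0.9] t 17.6
panel xy mm [34.9  2.8] yaw deg 4.03 cost 1116.0
```

Emit:
servo_tool(moves=[-0.003, 0.012, -0.006, 0, -0.006, 0.024, -0.012, 0, -0.009, 0.036, -0.016, 0, -0.012, 0.048, -0.016, 0, -0.014, 0.058, -0.016, 0])

```text
time_s: 18.32
position: [0.6097, -0.1029, -0.0039]
eef_rot: [[-0.971, -0.238, -0.0], [-0.238, 0.971, 0.0], [0.0, 0.0, -1.0]]
ft_force: [0.7, 0.2, -1.2]
grip_width: 0.0004
finger_force: 0.2
```

```bash
python3 -c "
from m import *
where();measure('h')"
```

```text
press mm [  3.2 -43.2  -3.9] F [ 0.7  0.  -1.2] t 18.325
panel xy mm [38.6 12.6] yaw deg -2.05 cost 1170.0
```

Emit:
servo_tool(moves=[0.006, -0.025, 0, 0, 0.058, -0.013, 0, 0, 0.11, 0, 0, 0, 0.11, 0, 0, 0, 0.104, 0.022, 0, 0])

```text
time_s: 19.05
position: [0.6353, -0.0979, -0.0041]
eef_rot: [[-0.971, -0.237, -0.0], [-0.237, 0.971, -0.0], [0.0, 0.0, -1.0]]
ft_force: [-0.5, -0.1, 0.5]
grip_width: -0.0003
finger_force: 0.0
```

Emit:
servo_tool(moves=[-0.003, 0.01, 0, 0, -0.005, 0.02, 0, 0, -0.008, 0.03, 0, 0, -0.01, 0.04, 0, 0, -0.012, 0.048, 0, 0])

```text
time_s: 19.68
position: [0.6328, -0.0855, -0.0038]
eef_rot: [[-0.971, -0.238, 0.0], [-0.238, 0.971, -0.0], [-0.0, -0.0, -1.0]]
ft_force: [1.5, -0.3, 1.2]
grip_width: -0.0002
finger_force: 0.4
```

```bash
python3 -c "
from m import *
where();measure('i')"
```

```text
press mm [ 29.7 -31.8  -3.8] F [ 1.4 -0.6  1.2] t 19.675
panel xy mm [39.8 24.6] yaw deg -2.07 cost 1331.0
```

Emit:
servo_tool(moves=[-0.002, 0.008, 0, 0, -0.004, 0.016, 0, 0, -0.006, 0.024, 0, 0, -0.008, 0.032, 0, 0, -0.008, 0.032, 0, 0])

```text
time_s: 20.4
position: [0.6311, -0.0776, -0.0037]
eef_rot: [[-0.971, -0.238, 0.001], [-0.238, 0.971, -0.0], [-0.001, -0.0, -1.0]]
ft_force: [2.0, -2.3, -0.5]
grip_width: -0.0002
finger_force: 1.4
```

Emit:
servo_tool(moves=[-0.001, 0.004, 0, 0, -0.002, 0.008, 0, 0, -0.003, 0.012, 0, 0, -0.003, 0.012, 0, 0, -0.003, 0.012, 0, 0])

```text
time_s: 21.02
position: [0.6318, -0.0766, -0.0031]
eef_rot: [[-0.972, -0.237, 0.003], [-0.237, 0.972, -0.003], [-0.002, -0.004, -1.0]]
ft_force: [8.4, -14.4, -0.4]
grip_width: -0.0001
finger_force: 8.0
```

```bash
python3 -c "
from m import *
where();measure('j')"
```

```text
press mm [ 30.9 -22.9  -3.1] F [  4.8 -16.   -0.4] t 21.025
panel xy mm [40.2 25.6] yaw deg 0.38 cost 1488.0
```

The side bar now takes a 16 N push. Next I retract and set up for the final x push at y=35.

Emit:
servo_tool(moves=[0.015, -0.06, 0, 0, 0.015, -0.06, 0.1, 0, 0.015, -0.06, 0.2, 0, -0.15, -0.1, 0.24, 0, -0.35, -0.12, 0.24, 0])

```text
time_s: 21.75
position: [0.5421, -0.1051, 0.0565]
eef_rot: [[-0.971, -0.238, 0.001], [-0.238, 0.971, 0.0], [-0.001, 0.0, -1.0]]
ft_force: [0.5, -0.0, 0.5]
grip_width: 0.0003
finger_force: 0.0
```

```bash
python3 -c "
from m import *
where();measure('k');print(go(-60,35,56),go(-60,35,-4))"
```

```text
press mm [-63.  -29.2  56.5] F [ 0.5 -0.1  0.5] t 21.75
panel xy mm [39.6 24.8] yaw deg -2.25 cost 1506.0
([-0.028, 0.251, 0.003], None) ([-0.028, 0.251, -0.237], None)
```

Emit:
servo_tool(moves=[-0.028, 0.1, 0, 0, -0.04, 0.251, 0, 0, -0.04, 0.251, -0.1, 0, -0.04, 0.251, -0.2, 0, -0.04, 0.251, -0.237, 0])

```text
time_s: 22.48
position: [0.5317, -0.0418, -0.0044]
eef_rot: [[-0.971, -0.238, -0.002], [-0.238, 0.971, 0.001], [0.002, 0.001, -1.0]]
ft_force: [0.2, 0.2, -0.2]
grip_width: 0.0003
finger_force: 0.0
```

```bash
python3 - <<'E'
s=open('m.py').read()
s=s.replace('        V.append((c,m,bg))','''        box=lambda x0,x1,y0,y1,z0,z1:[[x,y,z] for x in(x0,x1) for y in(y0,y1) for z in(z0,z1)]
        for b in(box(100,115,-100,100,12,34),box(-115,115,85,100,12,34),box(49,91,34,76,30,200),box(110,140,95,125,0,150),box(57,140,42,125,118,152)):
            cv2.fillConvexPoly(bg,cv2.convexHull(proj(c,world(Q,b)).round().astype(np.int32)),0)
        V.append((c,m,bg))''')
open('m.py','w').write(s)
E
python3 -c "
from m import *
where();measure('l')"
```

```text
press mm [-58.   34.7  -4.4] F [ 0.3  0.1 -0.2] t 22.475
panel xy mm [40.4 33.4] yaw deg -0.6 cost 75.0
```

Now the fit is good: panel at (40.4, 33.4), yaw −0.6°. Final x push.

Emit:
servo_tool(moves=[0.02, 0.005, 0, 0, 0.04, 0.01, 0, 0, 0.06, 0.015, 0, 0, 0.08, 0.02, 0, 0, 0.09, 0.022, 0, 0])

```text
time_s: 23.2
position: [0.5554, -0.0362, -0.0031]
eef_rot: [[-0.971, -0.238, 0.0], [-0.238, 0.971, 0.0], [-0.0, -0.0, -1.0]]
ft_force: [-0.5, 0.1, 0.5]
grip_width: -0.0002
finger_force: 0.0
```

Emit:
servo_tool(moves=[0.004, 0.001, 0, 0, 0.008, 0.002, 0, 0, 0.012, 0.003, 0, 0, 0.012, 0.003, 0, 0, 0.012, 0.003, 0, 0])

```text
time_s: 23.82
position: [0.5579, -0.0356, -0.0032]
eef_rot: [[-0.971, -0.238, -0.0], [-0.238, 0.971, -0.0], [0.0, -0.0, -1.0]]
ft_force: [-1.2, -1.2, -0.1]
grip_width: -0.0
finger_force: 0.3
```

```bash
python3 -c "
from m import *
where();measure('n')"
```

```text
press mm [-31.1  34.5  -3.2] F [-1.5 -0.9 -0.1] t 23.825
panel xy mm [40.7 33.7] yaw deg 0.12 cost 45.0
```

Light contact; press on to about 15 N.

Emit:
servo_tool(moves=[0.004, 0.001, 0, 0, 0.006, 0.0015, 0, 0, 0.008, 0.002, 0, 0, 0.008, 0.002, 0, 0, 0.008, 0.002, 0, 0])

```text
time_s: 24.55
position: [0.5582, -0.0355, -0.0035]
eef_rot: [[-0.971, -0.238, -0.003], [-0.238, 0.971, -0.001], [0.003, -0.0, -1.0]]
ft_force: [-11.0, -3.7, 7.1]
grip_width: -0.0003
finger_force: 6.1
```

Emit:
servo_tool(moves=[-0.06, -0.015, 0, 0, -0.06, -0.015, 0.1, 0, -0.06, -0.015, 0.2, 0, -0.02, -0.2, 0.24, 0, 0.1, -0.38, 0.24, 0])

```text
time_s: 25.18
position: [0.5858, -0.131, 0.0585]
eef_rot: [[-0.971, -0.239, 0.002], [-0.239, 0.971, -0.0], [-0.002, -0.001, -1.0]]
ft_force: [1.5, 0.4, -1.0]
grip_width: 0.0001
finger_force: 0.0
```

```bash
python3 -c "
from m import *
where();measure('o');print(go(38,-45,-4),go(38,-28,-4))"
```

```text
press mm [-26.8 -64.8  58.5] F [ 1.5  0.  -1. ] t 25.175
panel xy mm [41.  32.9] yaw deg 0.29 cost 61.0
([0.227, 0.15, -0.244], None) ([0.211, 0.216, -0.244], None)
```

Emit:
servo_tool(moves=[0.12, 0.04, 0, 0, 0.23, 0.12, -0.06, 0, 0.23, 0.135, -0.15, 0, 0.23, 0.135, -0.22, 0, 0.23, 0.135, -0.244, 0])

```text
time_s: 25.9
position: [0.6415, -0.0963, -0.0052]
eef_rot: [[-0.971, -0.238, -0.002], [-0.238, 0.971, 0.0], [0.002, 0.001, -1.0]]
ft_force: [-0.1, 0.4, 0.1]
grip_width: 0.0005
finger_force: 0.0
```

Emit:
servo_tool(moves=[-0.005, 0.02, 0, 0, -0.01, 0.04, 0, 0, -0.015, 0.06, 0, 0, -0.019, 0.076, 0, 0, -0.019, 0.076, 0, 0])

```text
time_s: 26.52
position: [0.6378, -0.077, -0.0039]
eef_rot: [[-0.971, -0.238, 0.0], [-0.238, 0.971, -0.0], [-0.0, -0.0, -1.0]]
ft_force: [-0.1, -0.1, 0.6]
grip_width: -0.0001
finger_force: 0.0
```

```bash
python3 -c "
from m import *
where();measure('p')"
```

```text
press mm [ 36.6 -24.7  -3.9] F [-0.1 -0.   0.6] t 26.525
panel xy mm [41.  32.9] yaw deg 0.29 cost 64.0
```

Emit:
servo_tool(moves=[-0.001, 0.004, 0, 0, -0.002, 0.008, 0, 0, -0.003, 0.012, 0, 0, -0.003, 0.012, 0, 0, -0.003, 0.012, 0, 0])

```text
time_s: 27.25
position: [0.6373, -0.0754, -0.004]
eef_rot: [[-0.971, -0.237, 0.001], [-0.237, 0.971, -0.002], [-0.0, -0.002, -1.0]]
ft_force: [2.1, -7.7, -0.1]
grip_width: 0.0001
finger_force: 3.8
```

Emit:
servo_tool(moves=[-0.001, 0.003, 0, 0, -0.001, 0.005, 0, 0, -0.002, 0.007, 0, 0, -0.002, 0.007, 0, 0, -0.002, 0.007, 0, 0])

```text
time_s: 27.88
position: [0.6373, -0.0752, -0.0037]
eef_rot: [[-0.972, -0.236, 0.001], [-0.236, 0.972, -0.004], [-0.0, -0.005, -1.0]]
ft_force: [3.2, -18.2, -0.1]
grip_width: -0.0001
finger_force: 8.8
```

```bash
python3 -c "
from m import *
where();measure('q')"
```

```text
press mm [ 36.6 -22.9  -3.7] F [ -1.2 -18.4  -0.1] t 27.875
panel xy mm [40.7 33.2] yaw deg 0.08 cost 70.0
```

Side push again firm at the same place, and the panel is square (yaw 0.1°). Now I retract and go above the plunger.

Emit:
servo_tool(moves=[0.024, -0.1, 0, 0, 0.024, -0.1, 0.2, 0, 0.024, -0.1, 0.45, 0, 0.024, -0.1, 0.7, 0, 0.024, -0.1, 0.84, 0])

```text
time_s: 28.6
position: [0.6432, -0.0986, 0.2095]
eef_rot: [[-0.971, -0.238, 0.004], [-0.238, 0.971, -0.0], [-0.003, -0.001, -1.0]]
ft_force: [1.4, 0.9, -1.1]
grip_width: -0.0003
finger_force: 0.0
```

```bash
python3 -c "
from m import *
where();measure('r');print(go(70,55,204))"
```

```text
press mm [ 36.8 -47.  209.5] F [ 1.6  0.6 -1.1] t 28.6
panel xy mm [40.8 32.8] yaw deg -0.18 cost 64.0
([0.027, 0.428, -0.025], None)
```

Emit:
servo_tool(moves=[0.007, 0.15, 0, 0, 0.015, 0.3, 0, 0, 0.022, 0.428, 0, 0, 0.022, 0.428, -0.06, 0, 0.022, 0.428, -0.1, 0])

```text
time_s: 29.32
position: [0.6477, 0.0091, 0.1794]
eef_rot: [[-0.971, -0.238, -0.002], [-0.238, 0.971, 0.0], [0.001, 0.001, -1.0]]
ft_force: [-0.2, -0.1, 0.4]
grip_width: -0.0001
finger_force: 0.0
```

```bash
python3 -c "
from m import *
where();print(go(70,55,180))
im=[]
for n in('scene','side'):
    c=capture(n);u,v=proj(c,world(Q,[[70,55,197]]))[0];print(u,v);x,y=int(u)-33,int(v)-40
    im.append(cv2.resize(c['pixels'][y:y+90,x:x+66,::-1],(396,540),interpolation=cv2.INTER_CUBIC))
cv2.imwrite('pics/a6.png',cv2.hconcat(im))"
```

```text
press mm [ 66.8  56.5 179.4] F [-0.2 -0.1  0.4] t 29.325
([0.014, -0.003, 0.002], None)
207.38586864428999 183.88464814720007
235.39419463661332 151.33543323925124
```

View pics/a6.png

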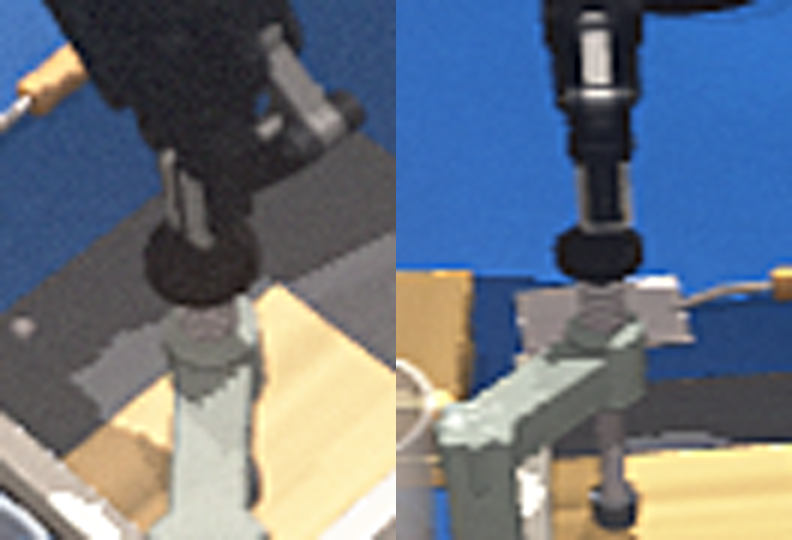

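The tip sits centred just above the black head, at about (200,240) in the left crop, and the panel lies in the corner. The offset is confirmed at about 18.7 mm. Now pressing.

Emit:
servo_tool(moves=[0.012, -0.003, 0.004, 0, 0.012, -0.003, -0.01, 0, 0.012, -0.003, -0.025, 0, 0.012, -0.003, -0.04, 0, 0.012, -0.003, -0.04, 0])

```text
time_s: 30.05
position: [0.6507, 0.0087, 0.1705]
eef_rot: [[-0.971, -0.238, -0.001], [-0.238, 0.971, -0.0], [0.001, 0.0, -1.0]]
ft_force: [0.2, 0.9, -0.5]
grip_width: 0.0001
finger_force: 0.0
```

Emit:
servo_tool(moves=[0, 0, -0.008, 0, 0, 0, -0.016, 0, 0, 0, -0.024, 0, 0, 0, -0.028, 0, 0, 0, -0.028, 0])

```text
time_s: 30.68
position: [0.6511, 0.0087, 0.1641]
eef_rot: [[-0.971, -0.238, 0.0], [-0.238, 0.971, 0.0], [-0.0, -0.0, -1.0]]
ft_force: [-0.5, -0.0, 6.2]
grip_width: 0.0001
finger_force: 2.8
```

Emit:
servo_tool(moves=[0, 0, -0.01, 0, 0, 0, -0.02, 0, 0, 0, -0.03, 0, 0, 0, -0.036, 0, 0, 0, -0.036, 0])

```text
time_s: 31.3
position: [0.6512, 0.0087, 0.1553]
eef_rot: [[-0.971, -0.238, 0.001], [-0.238, 0.971, 0.0], [-0.001, -0.0, -1.0]]
ft_force: [-2.7, 0.1, 8.4]
grip_width: 0.0001
finger_force: 4.5
```

Emit:
servo_tool(moves=[0, 0, -0.004, 0, 0, 0, -0.008, 0, 0, 0, -0.012, 0, 0, 0, -0.012, 0, 0, 0, -0.012, 0])

```text
time_s: 31.92
position: [0.6512, 0.0087, 0.1526]
eef_rot: [[-0.971, -0.238, 0.001], [-0.238, 0.971, 0.0], [-0.001, -0.0, -1.0]]
ft_force: [-3.6, -0.2, 9.3]
grip_width: 0.0003
finger_force: 5.0
```

Emit:
servo_tool(moves=[0, 0, -0.004, 0, 0, 0, -0.008, 0, 0, 0, -0.012, 0, 0, 0, -0.016, 0, 0, 0, -0.016, 0])

```text
time_s: 32.55
position: [0.6513, 0.0087, 0.15]
eef_rot: [[-0.971, -0.238, 0.003], [-0.238, 0.971, 0.0], [-0.002, -0.001, -1.0]]
ft_force: [-9.8, -0.4, 26.0]
grip_width: 0.0001
finger_force: 12.7
```

It's at the stop: 26 N, well above the 11 N spring force. Hold, then release.

Emit:
servo_tool(moves=[0, 0, 0, 0, 0, 0, 0, 0, 0, 0, 0, 0, 0, 0, 0, 0, 0, 0, 0, 0])

```text
time_s: 33.17
position: [0.6514, 0.0087, 0.15]
eef_rot: [[-0.971, -0.238, 0.003], [-0.238, 0.971, 0.0], [-0.003, -0.001, -1.0]]
ft_force: [-9.0, 0.6, 25.3]
grip_width: -0.0001
finger_force: 12.7
```

Emit:
servo_tool(moves=[0, 0, 0, 0, 0, 0, 0, 0, 0, 0, 0, 0, 0, 0, 0.02, 0, 0, 0, 0.05, 0])

```text
time_s: 33.8
position: [0.6511, 0.0087, 0.161]
eef_rot: [[-0.971, -0.238, 0.001], [-0.238, 0.971, 0.0], [-0.001, -0.0, -1.0]]
ft_force: [-2.2, 0.9, 7.1]
grip_width: 0.0002
finger_force: 3.3
```

Emit:
servo_tool(moves=[0, 0, 0.05, 0, 0, 0, 0.15, 0, 0, 0, 0.25, 0, -0.1, -0.1, 0.25, 0, -0.25, -0.25, 0.25, 0])

```text
time_s: 34.42
position: [0.5883, -0.0539, 0.2225]
eef_rot: [[-0.971, -0.24, 0.0], [-0.24, 0.971, -0.0], [-0.0, -0.0, -1.0]]
ft_force: [0.9, -1.4, 0.5]
grip_width: 0.0
finger_force: 0.0
```

Emit:
servo_tool(moves=[-0.15, -0.05, 0, 0, -0.3, -0.1, 0, 0, -0.45, -0.15, 0, 0, -0.55, -0.15, 0, 0, -0.55, -0.15, 0, 0])

```text
time_s: 35.05
position: [0.45, -0.0915, 0.2234]
eef_rot: [[-0.971, -0.237, 0.001], [-0.237, 0.971, -0.0], [-0.001, -0.0, -1.0]]
ft_force: [0.2, 0.1, 0.0]
grip_width: 0.0003
finger_force: 0.0
```

```bash
python3 -c "
from m import *
where();measure('s')
# compare views with the first: head position (dark blob) and bystanders
d=pickle.load(open('c0.pkl','rb'))
for n in('scene','side'):
    a=d[n];u,v=proj(a,world(Q,[[70,55,190]]))[0].astype(int);b=capture(n)
    for c in(a,b):
        k=(c['pixels'][v-14:v+15,u-13:u+14].astype(int).sum(2)<150);y,x=np.nonzero(k);print(n,k.sum(),x.mean().round(2),y.mean().round(2),y.min())
    print(cv2.connectedComponentsWithStats((np.abs(a['pixels'].astype(int)-b['pixels']).sum(2)>150).astype(np.uint8))[2][1:,:].tolist()[:12])
# direct gaps: panel +-edges vs home in the scene view
s=d['scene']
"
```

```text
press mm [-149.2    6.   223.4] F [0.3 0.  0. ] t 35.05
panel xy mm [40.7 33.4] yaw deg 0.07 cost 68.0
scene 26 13.31 18.12 8
scene 30 11.67 18.1 8
[[242, 0, 52, 33, 515], [261, 0, 28, 6, 78], [462, 0, 10, 9, 54], [243, 11, 5, 5, 14], [413, 11, 2, 1, 2], [412, 13, 1, 1, 1], [420, 15, 1, 1, 1], [245, 17, 2, 2, 2], [248, 16, 1, 1, 1], [406, 16, 2, 2, 3], [248, 18, 2, 3, 3], [404, 18, 1, 1, 1]]
side 102 13.42 13.46 9
side 106 13.44 13.51 9
[[302, 0, 30, 12, 290], [354, 0, 1, 2, 2], [332, 9, 3, 1, 3], [337, 8, 12, 9, 93], [306, 25, 41, 52, 1250], [332, 50, 1, 1, 1], [509, 65, 3, 12, 18], [312, 81, 21, 28, 368], [325, 80, 3, 2, 6], [505, 99, 3, 1, 3], [509, 98, 3, 1, 3], [455, 108, 36, 68, 945]]
```

```bash
python3 -c "
from m import *
c=capture('wrist');print(len(c['pixels']));im=c['pixels']
def line(a,b,n): 
    p=world(Q,np.linspace(a,b,n));uv=proj(c,p).astype(np.float32)
    v=cv2.remap(im,uv[:,0].reshape(1,-1),uv[:,1].reshape(1,-1),cv2.INTER_LINEAR)[0];return uv,v
for x in(-10,5,20):
    uv,v=line([x,-21,30],[x,-11,30],11);print('x',x,'-y edge',uv[0].round(),[f'{t[0]}/{t[2]}' for t in v])
    uv,v=line([x,76,30],[x,100,30],25);print('  bar y76..100',uv[0].round(),[f'{t[0]}/{t[2]}' for t in v])
for y in(0,30,60):
    uv,v=line([-26,y,30],[-14,y,30],13);print('y',y,'-x edge',[f'{t[0]}/{t[2]}' for t in v])
for y in(-60,-30,-5,10): 
    uv,v=line([90,y,30],[118,y,30],15);print('far bar',y,uv[0].round(),[f'{t[0]}/{t[2]}' for t in v])
"
```

```text
384
x -10 -y edge [237. 261.] ['50/49', '53/51', '55/52', '54/52', '65/60', '81/73', '105/96', '114/104', '118/107', '119/107', '118/106']
  bar y76..100 [302. 261.] ['255/223', '255/222', '255/221', '255/220', '255/218', '255/214', '242/192', '234/184', '250/235', '255/250', '255/254', '255/254', '255/254', '255/254', '255/254', '255/254', '255/254', '255/254', '255/254', '255/254', '255/254', '255/254', '244/249', '207/233', '156/218']
x 5 -y edge [237. 270.] ['49/45', '50/48', '49/47', '47/44', '52/48', '56/52', '61/56', '61/55', '67/61', '79/72', '91/82']
  bar y76..100 [301. 270.] ['255/223', '255/221', '255/220', '255/220', '255/217', '254/206', '252/186', '234/181', '232/199', '252/248', '255/254', '255/254', '255/254', '255/254', '255/254', '255/254', '255/254', '255/254', '255/254', '255/254', '255/254', '255/254', '236/241', '202/226', '143/213']
x 20 -y edge [237. 279.] ['55/50', '52/46', '51/46', '50/47', '50/47', '49/46', '48/45', '51/46', '50/45', '48/44', '49/44']
  bar y76..100 [301. 279.] ['255/221', '255/221', '255/219', '255/218', '255/213', '253/197', '238/179', '
[... 578 characters left out ...]
'255/219', '255/219', '255/219']
far bar -60 [214. 316.] ['37/39', '38/39', '39/40', '39/40', '39/38', '38/38', '35/37', '38/38', '41/39', '39/39', '38/38', '37/36', '36/36', '38/38', '35/35']
far bar -30 [232. 316.] ['40/38', '41/38', '41/39', '42/39', '41/39', '37/35', '39/36', '39/37', '36/35', '37/34', '38/35', '40/38', '39/37', '40/37', '36/34']
far bar -5 [248. 316.] ['47/43', '47/45', '48/45', '48/43', '46/42', '42/38', '43/38', '44/40', '43/38', '44/40', '45/41', '51/45', '60/52', '60/56', '51/56']
far bar 10 [257. 316.] ['220/128', '223/129', '223/131', '223/132', '203/128', '161/123', '173/145', '221/189', '241/221', '254/249', '255/252', '255/252', '255/252', '246/245', '192/224']
```

The panel meets the side bar with no dark gap at y≈83, and the outer edge of the bar also reads about 1.5 mm low. The remaining offset is therefore frame bias, and the panel is flush.

```bash
python3 -c "
from workcell import *
print(hand_in())"
```

```text
the job is handed in; nothing more can be done
None
```

The job is handed in at about 35 s: the panel is flush and square in the fence corner, and the plunger was then pressed to its stop, held about 1.1 s and sprang back up. I saw no sign of the other items being moved, but did not check each one separately.

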